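# Secure a roller axle with its R-clip

### The arm

A 6-joint arm with a two-finger parallel gripper is mounted at the origin on a cart in front of the work surface, level with it; the furniture and walls round the work are solid. World frame = base frame: x ahead of the robot, y to its left, z up, the work surface at z = 0. Lengths are in m, angles in degrees, forces in N, time in s.
With the tool pointing down it reaches from about 0.35 to 1 m from the base axis. Payload 7.1 kg.
Tool frame: the origin (TCP) lies at the very end of the fingers, on their centre line; the grasp point (between the pads) lies 19 mm behind it (env.hold_point_z is the distance from the TCP to the grasp point, in m); z points along the fingers, y is the direction in which the jaws open and shut (so a half turn about z gives the same grasp; the last joint's range is limited). The gripper opens to 85 mm and grips with 20 to 120 N. Pads are 22 mm wide; open, the fingers measure 114 mm over their backs; the gripper's body (76 mm by 85 mm) begins 54 mm behind the grasp point. The pads swing forward as they close: fully open they stand 13 mm farther back than shut.
Start: joints at [62.051, 24.242, 93.386, -0, 62.372, -1.089], TCP at [0.282, 0.558, 0.231] pointing down, gripper open.
Joint ranges: [-172.04, 172.04], [-51.8, 120.97], [4.93, 147.93], [-75.15, 255.16], [6.16, 154.13], [-145.62, 145.62]. Speed limits (degrees/s): [136.94, 136.94, 172.46, 180, 180, 180].

### API

Orientations are given as a 3x3 rotation matrix whose columns are the frame's x, y, z axes.
In Python, from workcell import env, imaging gives the robot as it stands.
- The arm moves only by the tool servo_tool, never from a script. Its argument "increments" is a list of rows, each a list of 7 numbers: the turn, a rotation vector about the tool's x, y, z in degrees, then the shift along the tool's x, y, z in cm, then the closure in counts, from 0 (fully open) to 255 (shut). In form: [[ax, ay, az, x, y, z, claw], ...]. A call has exactly 5 rows; each row is the pose to reach, as a shift and turn from the pose commanded when the call began, along the tool's axes at that moment; what a row does not reach only later rows make up. A row lasts 1/8 s, in which the tool goes at most 62.5 mm and 10.7 degrees, less where a joint would pass 70% of its speed; a pose out of reach is approached as far as the arm can. A call with a gripper value outside its range is refused whole. The fingers move at their own pace and stop on an object; "squeeze" is the grip in N (left out, the last holds). Time passes only in rows, so rows that repeat a pose let the fingers close, or fill a call up. It gives the time, the measured TCP pose, the force and the opening at its end, in the units of the state.
- env.get_state(): the state, without advancing time (a new reading comes with each control period).
- imaging.grab_frame(name): name is "side" or "top"; returns the picture (400x640x3 uint8, red, green, blue); there is no depth.
- imaging.get_calibration(name): a dict with "fx", "fy", "cx", "cy" (pixels), "extrinsics" (4x4, takes a point from camera to world coordinates). Camera axes: x right, y down, z forward; pixel columns grow to the right and rows downward; lengths in m; the calibration is good to about 2 mm. A picture is of the moment at which its call begins. get_calibration takes no time and is no camera call.
- env.sign_off(): hands the job in, once; it reports no verdict.
The state is a dict: "t": time; "joints": joint angles; "qvel": joint speeds; "joint_torque": joint torques, N m; "tool_pos": TCP position; "eef_rot": TCP orientation; "wrist_force": force on the tool from outside, world axes, zero at the start; "ft_torque": the same for the moment, N m; "finger_gap": finger opening in m.
Only numpy, scipy, OpenCV 4.12 (cv2) and the standard library are available. Lean on these libraries where they do the work, as an engineer would, in place of code of your own. Each camera call takes 0.05 s, during which the arm holds its last target.

### The job

Push the roller's axle pin fully home through its stand by the head, then take the red-tabbed R-clip from the wooden block, press its straight leg down through the cross hole near the pin's far end until the brass collar is down at the pin and the bow has sprung over the pin, and let go. The hole is not drilled at the same place in every pin, so feel for it; press gently, never more than about 4.5 kg of force, and do not disturb the other things on the bench.

Things in the scene. Friction and masses are not known exactly. Their poses are not given: they have to be found in the camera images.
- stand: Grey guide-roller stand, fixed in the episode; origin: centre of the base's underside on the bench. Base 90 (x) x 110 (y) x 8 mm, two cheeks 28 mm wide with outer faces at y = +-32 mm, tops 76 mm up, black roller between. The steel axle pin (18 mm) lies along y, 62 mm up: round head (30 mm diameter, 8 mm thick) on the +y side, cross-drilled end on the -y side.
- pin (a joint): How far the axle pin is still out of its home position, m: 0 = home (head against the +y cheek), up to 0.020. It slides along the stand's y axis with about 5 N of friction and stops hard at home. The pin is 18 mm in diameter.
- pin_head (a point): Centre of the outer face of the pin's head, on the pin's axis; axes as the stand's. Push it along the stand's -y to send the pin home, where this point is at y = +40 mm in the stand.
- axle (a point): Point on the pin's axis in the -y cheek's outer face; axes as the stand's. With the pin home, the vertical cross hole's centre is 10 to 30 mm from here along -y (unmeasured), at x = 0; the pin ends 14 mm beyond it. Square hole, 6.6 mm wide, 0.5 mm chamfer, opening on a narrow flat on the pin's top 8.2 mm above the axis. The leg enters from up to about 1.5 mm off.
- clip_grip (a point): Centre of the clip's red tab, 28 (x) x 20 (y) x 28 mm (z), to grasp across y. Starts upright, tab's underside on the block's top. Clip 112 g. Axes: z up along the leg, x from leg towards bow, y square to the clip's plane. The leg (5 mm wire, slightly chamfered end) is 4 mm from here along -x; its end is 64 mm below here, the brass collar's underside (10 mm diameter) 28.8 mm below.
- clip_seat (a point): Point of the leg that lies on the pin's axis when the clip is fully on (collar about 1 mm or less above the pin's flat): 38 mm below and 4 mm towards -x from clip_grip, 26 mm above the leg's end. Axes as clip_grip. The clip's plane must be square to the pin: clip y along the pin's axis, bow on either side.
- bow (a joint): How far the clip's sprung bow is spread from relaxed, rad: 0 relaxed, about 0.1 while passing over the pin. It starts to touch the pin when clip_seat is about 22 mm above the pin's axis and springs back under it in the last few mm; that takes a push of about 3 to 10 N.
- block: Wooden block, fixed for the episode, 64 (x) x 56 (y) x 60 mm, with a slot 13 mm wide along x, in which the clip hangs by its tab. Origin on the bench, under the clip's leg; the block reaches from x = -26 to +38 mm.
- pen_1: Red and white pen lying on the bench, 135 mm long; a bystander.
- tape_1: Black tape roll lying on the bench, 62 mm across; a bystander.
- esd_brush: Black brush lying on the bench, 152 mm long; a bystander.
Mind the look-alikes: they are no part of the job. There is more than one size of the stand; the one meant has the size given above. There is more than one size of the part that bears clip_grip; the job needs the smaller.

How it is judged:
By the outcome, as a careful person would: the job done as asked, in the order asked, and still so for the second after the job is handed in, with the robot touching nothing.
It also fails if it takes over 56 s, if anything falls off the work surface, if the arm or the gripper's body presses on something with over 40 N, if the wrist force passes 120 N, or if a joint passes its speed limit or range.

## Working session

There is one attempt and no reset: what is moved stays moved. The work goes in short steps, Python scripts to look and compute and a tool call to move; the robot and the scene stay as the last step left them, time stands still between calls to the robot, and variables do not carry over. Pictures are saved under pics/ and viewed, and the job is handed in when it is done.

Besides the shell and the picture viewer there is one more tool, called after "Emit:" by a JSON object that holds its "op" and its "data". servo_tool: Moves the arm, as the interface text tells. Its arguments: {"type":"object","properties":{"increments":{"type":"array"},"squeeze":{"type":"number"}},"required":["increments"]}

```bash
ls; mkdir -p pics
python3 - <<'E'
from workcell import env, imaging
import cv2
for n in ("side","top"):
    im=imaging.grab_frame(n); cv2.imwrite(f"pics/{n}0.png",cv2.cvtColor(im,cv2.COLOR_RGB2BGR))
    c=imaging.get_calibration(n); print(n,c)
s=env.get_state(); print(s); print(env.hold_point_z)
E
```

```text
pics
side {'fx': 493.10852338064, 'fy': 493.10852338064, 'cx': 318.7164759119272, 'cy': 192.872582724229, 'extrinsics': array([[ 0.89350013,  0.36081908, -0.26733333,  0.73229065],
       [ 0.44893387, -0.73198707,  0.51249713, -0.48576273],
       [-0.0107658 , -0.57793124, -0.81601445,  0.9060643 ],
       [ 0.        ,  0.        ,  0.        ,  1.        ]])}
top {'fx': 470.3194301331792, 'fy': 470.3194301331792, 'cx': 316.15035185029086, 'cy': 194.74383745046393, 'extrinsics': array([[ 0.02272975, -0.99184236,  0.12542765,  0.32713495],
       [-0.99967195, -0.02106716,  0.01456604,  0.02701891],
       [-0.01180481, -0.12571758, -0.99199583,  1.25557047],
       [ 0.        ,  0.        ,  0.        ,  1.        ]])}
{'t': 0.1, 'joints': array([ 6.20506249e+01,  2.42803619e+01,  9.34277053e+01, -4.54403386e-04,
        6.23726819e+01, -1.08833591e+00]), 'qvel': array([ 0.01245609, -0.04983849, -0.07221519, -0.06273822,  0.04097105,
        0.05588758]), 'joint_torque': array([-6.26177825e-04, -5.58424079e+01, -2.82446247e+01, -5.52573692e-05,
        2.98793238e-03, -4.81026359e-05]), 'tool_pos': array([0.28213331, 0.55713385, 0.23061559]), 'eef_rot': array([[-8.92106634e-01,  4.51824440e-01, -6.54337170e-04],
       [ 4.51824914e-01,  8.92105761e-01, -1.24824868e-03],
       [ 1.97486971e-05, -1.40921677e-03, -9.99999007e-01]]), 'wrist_force': array([ 0.09451437, -0.26595437,  0.00402093]), 'ft_torque': array([-0.02693909, -0.01085158,  0.00717161]), 'finger_gap': 0.085386037552506}
0.0187
```

View pics/side0.png

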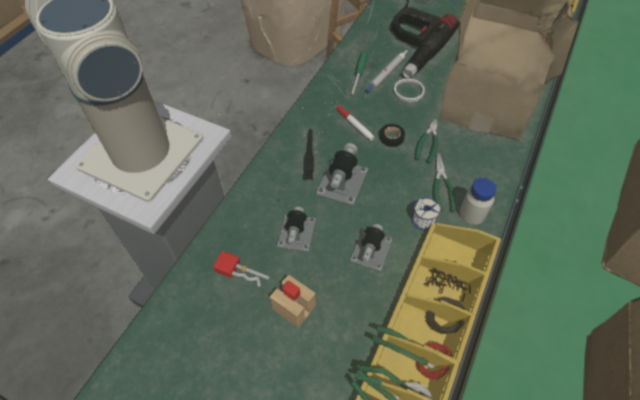

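View pics/top0.png

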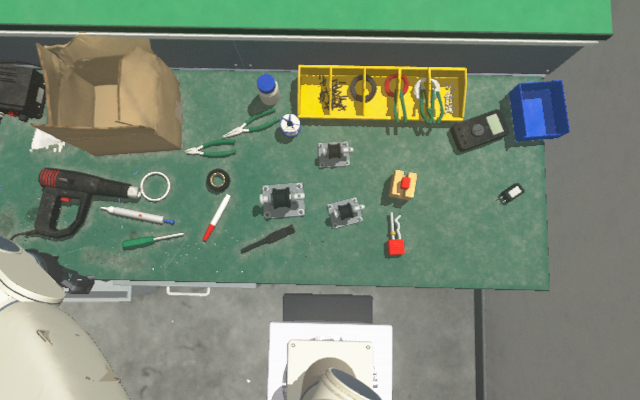

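Run:
```python
import cv2
t=cv2.imread("pics/top0.png"); s=cv2.imread("pics/side0.png")
cv2.imwrite("pics/c1.png",cv2.resize(t[130:265,240:430],None,fx=4.2,fy=4.2,interpolation=cv2.INTER_CUBIC))
cv2.imwrite("pics/c2.png",cv2.resize(s[130:330,210:400],None,fx=3,fy=3,interpolation=cv2.INTER_CUBIC))
cv2.imwrite("pics/c3.png",cv2.resize(s[135:215,300:380],None,fx=7,fy=7,interpolation=cv2.INTER_CUBIC))
```

```text
(no output)
```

View pics/c1.png

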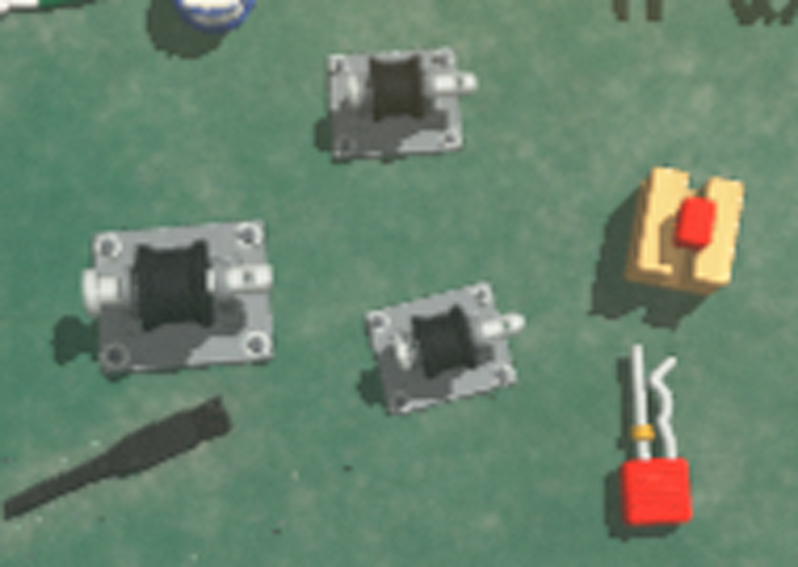

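View pics/c2.png

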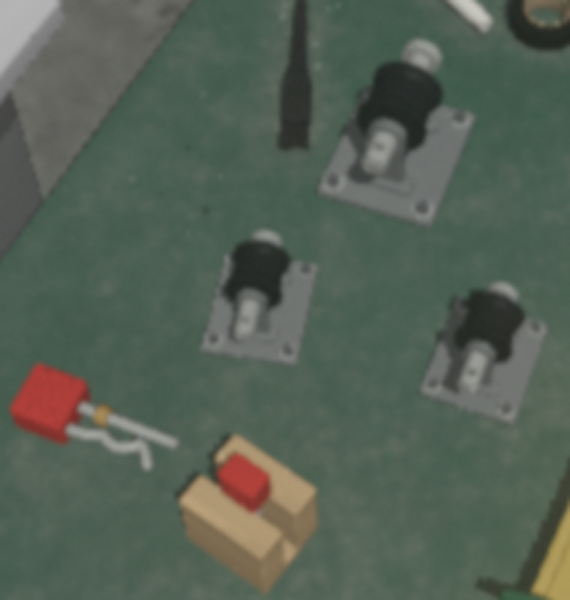

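View pics/c3.png

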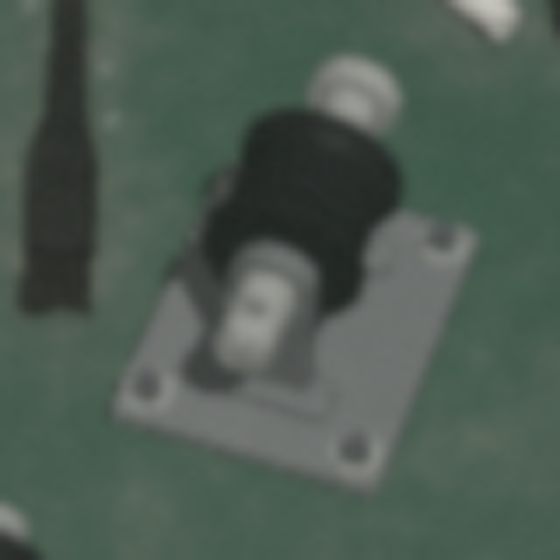

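```bash
cat > h.py <<'E'
import numpy as np, cv2
from workcell import env, imaging
def ray(n,u,v):
    c=imaging.get_calibration(n);E=c["extrinsics"]
    d=E[:3,:3]@np.array([(u-c["cx"])/c["fx"],(v-c["cy"])/c["fy"],1]);return E[:3,3],d/np.linalg.norm(d)
def onz(n,u,v,z):
    o,d=ray(n,u,v);return o+d*(z-o[2])/d[2]
def tri(a,b):
    o1,d1=ray("top",*a);o2,d2=ray("side",*b)
    s=np.linalg.lstsq(np.c_[d1,-d2],o2-o1,rcond=None)[0]
    p,q=o1+s[0]*d1,o2+s[1]*d2;return (p+q)/2,np.linalg.norm(p-q)*1e3
def proj(n,p):
    c=imaging.get_calibration(n);E=c["extrinsics"];q=E[:3,:3].T@(np.asarray(p)-E[:3,3])
    return np.array([c["fx"]*q[0]/q[2]+c["cx"],c["fy"]*q[1]/q[2]+c["cy"]])
E
python3 - <<'E'
from h import *
T=lambda x,y:(240+x/4.2-.4,130+y/4.2-.4)
S=lambda x,y:(300+x/7-.4,135+y/7-.4)
# base top corners z=8mm: order A(-x?)...
tc=[T(95,236),T(262,222),T(272,356),T(105,375)]
P=[onz("top",*p,.008) for p in tc]
print("base top",np.round(P,4)); print("len",[np.linalg.norm(P[i]-P[(i+1)%4]).round(4) for i in range(4)])
for nm,c in (("B",[(330,52),(452,48),(462,148),(332,160)]),("C",[(367,315),(488,284),(516,377),(390,413)])):
    Q=[onz("top",*T(*p),.006) for p in c]; print(nm,[np.linalg.norm(Q[i]-Q[(i+1)%4]).round(4) for i in range(4)])
sc=[S(115,410),S(375,485),S(475,235)]
print("side",np.round([onz("side",*p,.008) for p in sc],4))
print("hole",tri(T(248,276),S(257,305)))
print("hole z70 top/side",onz("top",*T(248,276),.0702),onz("side",*S(257,305),.0702))
E
```

```text
base top [[0.506  0.1906 0.008 ]
 [0.5173 0.0841 0.008 ]
 [0.4316 0.0755 0.008 ]
 [0.4172 0.181  0.008 ]]
len [np.float64(0.1071), np.float64(0.0861), np.float64(0.1064), np.float64(0.0893)]
B [np.float64(0.0789), np.float64(0.066), np.float64(0.0839), np.float64(0.0709)]
C [np.float64(0.0796), np.float64(0.0617), np.float64(0.083), np.float64(0.0639)]
side [[0.4331 0.0749 0.008 ]
 [0.5192 0.0852 0.008 ]
 [0.5077 0.1906 0.008 ]]
hole (array([0.47478576, 0.08901469, 0.07108648]), np.float64(0.6907969481258042))
hole z70 top/side [0.47460719 0.08886613 0.0702    ] [0.47478193 0.08984878 0.0702    ]
```

Run:
```python
from h import *
t=cv2.imread("pics/top0.png"); s=cv2.imread("pics/side0.png")
a=cv2.resize(t[165:205,385:425],None,fx=10,fy=10,interpolation=cv2.INTER_CUBIC)
b=cv2.resize(s[270:330,265:325],None,fx=7,fy=7,interpolation=cv2.INTER_CUBIC)
o=np.zeros((420,830,3),np.uint8);o[:400,:400]=a;o[:420,410:830]=b
cv2.imwrite("pics/c4.png",o)
for n,im,(x0,y0,x1,y1) in(("top",t,(385,165,425,205)),("side",s,(265,270,325,330))):
    h=cv2.cvtColor(im,cv2.COLOR_BGR2HSV)
    m=((h[...,0]<6)|(h[...,0]>174))&(h[...,1]>150)
    mm=np.zeros(m.shape,np.uint8);mm[y0:y1,x0:x1]=m[y0:y1,x0:x1]*255
    ys,xs=np.nonzero(mm);print(n,len(xs),xs.mean(),ys.mean(),xs.min(),xs.max(),ys.min(),ys.max(),cv2.minAreaRect(np.c_[xs,ys].astype(np.float32)))
```

```text
top 92 404.89130434782606 182.70652173913044 401 409 177 188 ((405.0, 182.5), (11.0, 8.0), 90.0)
side 193 290.86528497409324 290.1968911917098 283 298 282 299 ((290.8648376464844, 290.1891784667969), (17.20465087890625, 12.322250366210938), 35.53767776489258)
```

View pics/c4.png

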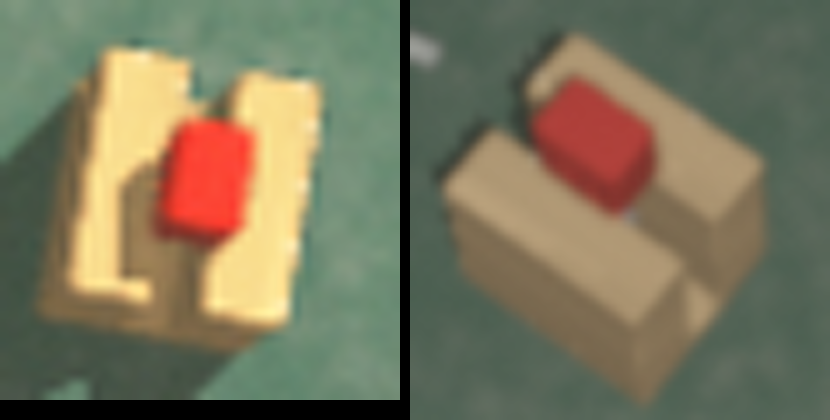

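Run:
```python
from h import *
T=lambda x,y:(385+x/10-.45,165+y/10-.45)
S=lambda x,y:(265+(x-410)/7-.43,270+y/7-.43)
def quad(n,f,c,z):
    P=np.array([onz(n,*f(*p),z) for p in c]);e=[np.linalg.norm(P[i]-P[(i+1)%4]).round(4) for i in range(4)]
    return P,e,P.mean(0)
for nm,n,f,c,z in (("blk","top",T,[(105,48),(322,85),(287,325),(72,290)],.06),("blk","side",S,[(572,35),(765,160),(637,322),(445,182)],.06),
 ("tab","top",T,[(182,122),(255,125),(240,232),(168,226)],.088),("tab","side",S,[(575,75),(655,130),(615,187),(532,127)],.088)):
    P,e,m=quad(n,f,c,z);print(nm,n,m.round(4),e);
    for i in range(4):
        d=P[(i+1)%4]-P[i];print("   ",P[i][:2].round(4),np.degrees(np.arctan2(d[1],d[0])).round(1))
# red centroid triangulate
print(tri((404.89,182.7),(290.87,290.2)))
# pin head
T1=lambda x,y:(240+x/4.2-.4,130+y/4.2-.4)
ys=np.array([-.118,.993,0]);xs=np.array([.993,.118,0]);c=np.array([.469,.1328,0])
for z in (.05,.062,.074):
    p=onz("top",*T1(84,290),z);print("head",p,(p-c)@xs,(p-c)@ys)
p=onz("top",*T1(272,277),.066);print("pin end",(p-c)@xs,(p-c)@ys)
for y in (.040,.045,.05,.055,.060):
    print(y,proj("top",c+ys*y+[0,0,.062]),proj("side",c+ys*y+[0,0,.062]))
```

```text
blk top [ 0.5129 -0.1805  0.06  ] [np.float64(0.0563), np.float64(0.063), np.float64(0.0554), np.float64(0.0636)]
    [ 0.5485 -0.1571] -98.7
    [ 0.54   -0.2128] 171.6
    [ 0.4776 -0.2036] 81.8
    [ 0.4855 -0.1487] -7.5
blk side [ 0.5141 -0.1797  0.06  ] [np.float64(0.0635), np.float64(0.0549), np.float64(0.0641), np.float64(0.0527)]
    [ 0.4874 -0.1487] -8.2
    [ 0.5502 -0.1577] -99.7
    [ 0.541  -0.2118] 169.8
    [ 0.4779 -0.2005] 79.6
tab top [ 0.5113 -0.1794  0.088 ] [np.float64(0.0183), np.float64(0.0275), np.float64(0.018), np.float64(0.0267)]
    [ 0.5249 -0.1721] -91.2
    [ 0.5245 -0.1903] 172.0
    [ 0.4973 -0.1865] 86.4
    [ 0.4984 -0.1686] -7.6
tab side [ 0.5133 -0.1806  0.088 ] [np.float64(0.0261), np.float64(0.0183), np.float64(0.0273), np.float64(0.0178)]
    [ 0.5016 -0.1694] -9.6
    [ 0.5273 -0.1738] -95.6
    [ 0.5256 -0.192 ] 169.5
    [ 0.4987 -0.187 ] 80.7
(array([ 0.51189698, -0.1795724 ,  0.07544166]), np.float64(0.11202666939596148))
head [0.46629323 0.19064776 0.05      ] 0.004138212653173117 0.057762222768808706
head [0.46490808 0.18901903 0.062     ] 0.0025705660030749702 0.05630834411067107
head [0.46352292 0.1873903  0.074     ] 0.001002919352976879 0.05485446545253343
pin end -0.001093121177280087 -0.05858607010234713
0.04 [266.02588256 199.027986  ] [347.9785843  152.11053039]
0.045 [264.08065638 199.21582818] [348.66927268 150.48676184]
0.05 [262.13542477 199.40367088] [349.35657736 148.87094817]
0.055 [260.19018773 199.5915141 ] [350.04052315 147.26303107]
0.06 [258.24494524 199.77935785] [350.72113461 145.66295278]
```

```bash
cat >> h.py <<'E'
from scipy.spatial.transform import Rotation as R
C=np.array([.469,.1328,0]);A=6.5
def stand(x,y,z):
    a=np.radians(A);return C+np.array([np.cos(a)*x-np.sin(a)*y,np.sin(a)*x+np.cos(a)*y,z])
def Rt(yaw): # tool down, tool y at world angle yaw+90
    a=np.radians(yaw);y=np.array([-np.sin(a),np.cos(a),0]);z=np.array([0,0,-1.]);return np.c_[np.cross(y,z),y,z]
def inc(p,yaw):
    s=env.get_state();M=s["eef_rot"];rv=R.from_matrix(M.T@Rt(yaw)).as_rotvec(degrees=True);d=M.T@(np.asarray(p)-s["tool_pos"])*100
    print("rv",rv.round(2),"cm",d.round(2),"F",s["wrist_force"].round(1),"pos",s["tool_pos"].round(4),"t",round(s["t"],2))
E
python3 -c "
from h import *
p=stand(0,.1,.14);print(p);inc(p,A)"
```

```text
[0.45767968 0.23215719 0.14      ]
rv [-8.000e-02 -2.000e-02 -3.336e+01] cm [-30.34 -21.05   9.09] F [ 0.1 -0.3  0. ] pos [0.2821 0.5571 0.2306] t 0.1
```

Emit:
{"op": "servo_tool", "data": {"increments": [[0,0,-5,-4.5,-3.1,0.5,255],[0,0,-10,-9,-6.3,1.5,255],[0,0,-16,-13.6,-9.4,2.5,255],[0,0,-22,-18.2,-12.6,4,255],[0,0,-28,-22.8,-15.8,5.5,255]], "squeeze": 30}}

```text
t: 0.72
tool_pos: [0.4149, 0.312, 0.1759]
eef_rot: [[-1.0, -0.024, 0.0], [-0.024, 1.0, 0.0], [-0.0, 0.0, -1.0]]
wrist_force: [1.1, 0.1, 0.2]
finger_gap: 0.0004
```

```bash
python3 -c "
from h import *
inc(stand(0,.1,.05),A)"
```

```text
rv [ 0.    0.01 -5.15] cm [-4.09 -8.08 12.59] F [1.1 0.1 0.2] pos [0.4149 0.312  0.1759] t 0.72
```

Emit:
{"op": "servo_tool", "data": {"increments": [[0,0,-2,-1.6,-3,3.5,255],[0,0,-4,-3,-6,7,255],[0,0,-5.1,-4.1,-8,10,255],[0,0,-5.1,-4.1,-8,12.6,255],[0,0,-5.1,-4.1,-8,12.6,255]]}}

```text
t: 1.35
tool_pos: [0.4556, 0.2334, 0.0486]
eef_rot: [[-0.994, -0.108, -0.004], [-0.108, 0.994, -0.002], [0.004, -0.001, -1.0]]
wrist_force: [-0.1, 0.2, -0.4]
finger_gap: 0.0001
```

Run:
```python
from h import *
inc(stand(0,.1,.05),A)
a=imaging.grab_frame("top")[140:260,200:320];b=imaging.grab_frame("side")[90:210,290:410]
o=np.hstack([cv2.resize(x[...,::-1],(400,400),interpolation=cv2.INTER_CUBIC) for x in (a,b)]);cv2.imwrite("pics/p1.png",o)
```

```text
rv [-0.08 -0.24 -0.3 ] cm [-0.2  -0.15 -0.14] F [-0.1  0.2 -0.4] pos [0.4556 0.2334 0.0486] t 1.35
```

View pics/p1.png

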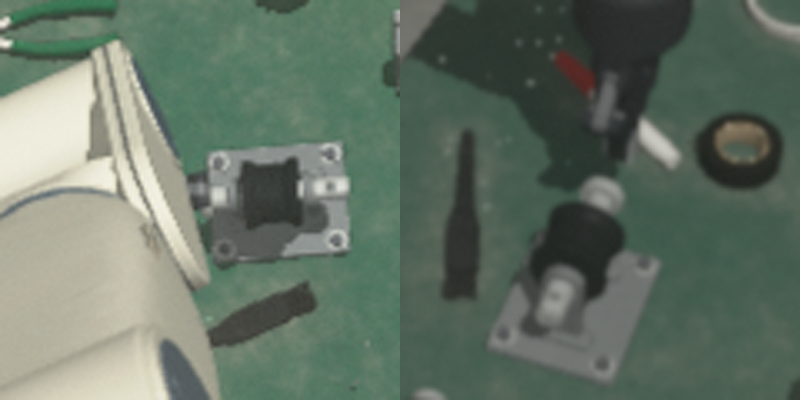

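Emit:
{"op": "servo_tool", "data": {"increments": [[0,0,-0.3,-0.2,-1,-0.2,255],[0,0,-0.3,-0.2,-2,-0.2,255],[0,0,-0.3,-0.2,-2.6,-0.2,255],[0,0,-0.3,-0.2,-3.0,-0.2,255],[0,0,-0.3,-0.2,-3.4,-0.2,255]]}}

```text
t: 2.08
tool_pos: [0.4628, 0.2007, 0.0524]
eef_rot: [[-0.994, -0.113, 0.0], [-0.113, 0.994, 0.0], [-0.0, 0.0, -1.0]]
wrist_force: [-1.4, 4.6, 1.0]
finger_gap: 0.0003
```

Emit:
{"op": "servo_tool", "data": {"increments": [[0,0,0,0,-0.15,0,255],[0,0,0,0,-0.3,0,255],[0,0,0,0,-0.45,0,255],[0,0,0,0,-0.6,0,255],[0,0,0,0,-0.7,0,255]]}}

```text
t: 2.7
tool_pos: [0.4634, 0.1945, 0.0524]
eef_rot: [[-0.993, -0.114, 0.0], [-0.114, 0.993, 0.001], [-0.0, 0.001, -1.0]]
wrist_force: [-1.3, 4.9, 2.1]
finger_gap: -0.0002
```

Emit:
{"op": "servo_tool", "data": {"increments": [[0,0,0,0,-0.15,0,255],[0,0,0,0,-0.3,0,255],[0,0,0,0,-0.4,0,255],[0,0,0,0,-0.5,0,255],[0,0,0,0,-0.6,0,255]]}}

```text
t: 3.32
tool_pos: [0.464, 0.1885, 0.0524]
eef_rot: [[-0.993, -0.114, -0.0], [-0.114, 0.993, 0.001], [0.0, 0.001, -1.0]]
wrist_force: [-1.4, 5.4, 1.9]
finger_gap: -0.0001
```

Emit:
{"op": "servo_tool", "data": {"increments": [[0,0,0,0,-0.1,0,255],[0,0,0,0,-0.2,0,255],[0,0,0,0,-0.3,0,255],[0,0,0,0,-0.4,0,255],[0,0,0,0,-0.4,0,255]]}}

```text
t: 3.95
tool_pos: [0.4642, 0.1868, 0.0525]
eef_rot: [[-0.994, -0.113, 0.0], [-0.113, 0.994, 0.004], [-0.0, 0.004, -1.0]]
wrist_force: [-5.5, 21.8, 0.2]
finger_gap: 0.0003
```

Emit:
{"op": "servo_tool", "data": {"increments": [[0,0,0,0,1.5,0,255],[0,0,0,0,4,0,255],[0,0,0,0,4.5,-5,200],[0,0,0,0,3,-10,100],[0,0,0,0,-1,-14,0]]}}

```text
t: 4.58
tool_pos: [0.4662, 0.1748, 0.1942]
eef_rot: [[-0.993, -0.117, 0.002], [-0.117, 0.993, 0.0], [-0.002, 0.0, -1.0]]
wrist_force: [-0.2, 0.0, -0.7]
finger_gap: 0.0539
```

Run:
```python
from h import *
inc((.5122,-.1799,.16),-8.5)
```

```text
rv [1.000e-02 1.000e-01 1.521e+01] cm [ -0.42 -35.76   3.42] F [-0.2  0.  -0.7] pos [0.4662 0.1748 0.1942] t 4.58
```

Emit:
{"op": "servo_tool", "data": {"increments": [[0,0,2,-0.1,-4.5,0,0],[0,0,5,-0.2,-10,0,0],[0,0,8,-0.3,-16,0.5,0],[0,0,11,-0.4,-22,1,0],[0,0,14,-0.4,-28,2,0]]}}

```text
t: 5.2
tool_pos: [0.502, -0.1057, 0.1725]
eef_rot: [[-0.991, 0.131, 0.001], [0.131, 0.991, -0.001], [-0.001, -0.001, -1.0]]
wrist_force: [0.8, 0.4, 0.1]
finger_gap: 0.0853
```

Run:
```python
from h import *
inc((.5122,-.1799,.13),-8.5)
```

```text
rv [-0.03  0.07  0.96] cm [-1.98 -7.22  4.26] F [0.8 0.4 0.1] pos [ 0.502  -0.1057  0.1725] t 5.2
```

Emit:
{"op": "servo_tool", "data": {"increments": [[0,0,1,-0.7,-2.5,1,0],[0,0,1,-1.4,-5,2,0],[0,0,1,-2,-7.2,3.2,0],[0,0,1,-2,-7.2,4.2,0],[0,0,1,-2,-7.2,4.2,0]]}}

```text
t: 5.82
tool_pos: [0.5112, -0.1769, 0.1294]
eef_rot: [[-0.989, 0.147, -0.002], [0.147, 0.989, 0.001], [0.002, 0.0, -1.0]]
wrist_force: [0.4, 1.1, -0.1]
finger_gap: 0.086
```

Run:
```python
from h import *
inc((.5122,-.1799,.064),-8.5)
tt=imaging.grab_frame("top");ss=imaging.grab_frame("side")
cv2.imwrite("pics/t2.png",tt[...,::-1]);cv2.imwrite("pics/s2.png",ss[...,::-1])
g=lambda im,x0,y0,w:cv2.resize(im[y0:y0+w,x0:x0+w,::-1],(390,300) if 0 else (400,300) if 0 else (300,300),interpolation=cv2.INTER_CUBIC)
o=np.vstack([np.hstack([g(tt,253,169,60),g(ss,310,135,60)]),np.hstack([g(tt,360,140,90),g(ss,245,240,90)])]);cv2.imwrite("pics/p2.png",o)
```

```text
rv [ 0.03 -0.14  0.04] cm [-0.16 -0.28  6.54] F [ 0.4  1.1 -0.1] pos [ 0.5112 -0.1769  0.1294] t 5.83
```

View pics/p2.png

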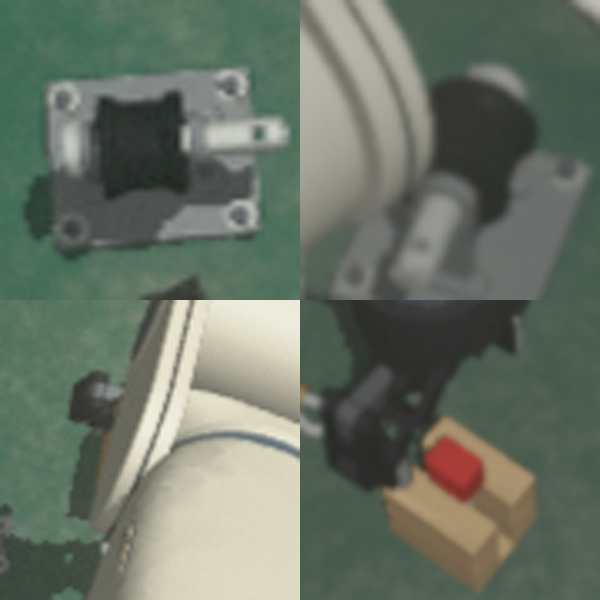

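Emit:
{"op": "servo_tool", "data": {"increments": [[0,0,0,-0.1,-0.3,1.5,0],[0,0,0,-0.1,-0.3,3,0],[0,0,0,-0.1,-0.3,4.5,0],[0,0,0,-0.1,-0.3,4.5,0],[0,0,0,-0.1,-0.3,4.5,0]]}}

```text
t: 6.55
tool_pos: [0.5127, -0.1808, 0.0852]
eef_rot: [[-0.989, 0.147, -0.0], [0.147, 0.989, 0.0], [0.0, 0.0, -1.0]]
wrist_force: [1.4, 0.6, 0.4]
finger_gap: 0.0853
```

Run:
```python
from h import *
inc((.5122,-.1799,.064),-8.5)
ss=imaging.grab_frame("side")
cv2.imwrite("pics/p3.png",cv2.resize(ss[230:330,240:340,::-1],(500,500),interpolation=cv2.INTER_CUBIC))
# hole
im=cv2.imread("pics/t2.png");g=cv2.cvtColor(im,cv2.COLOR_BGR2GRAY)
print(g[188:202,296:312])
```

```text
rv [ 0.   -0.02  0.04] cm [0.06 0.08 2.12] F [1.4 0.6 0.4] pos [ 0.5127 -0.1808  0.0852] t 6.55
[[146 165 162 148 127 130 124 103 100 101 103 101 101 100 102 100]
 [139 143 148 145 135 130 129 102 101 102 101 102  99  98 102  97]
 [123 137 140 140 138 138 133 114 100  99 100 101 102 101 100 102]
 [129 128 140 140 140 138 131 116 102  99  97  98 100  99 101 101]
 [129 120 137 140 140 139 139 134 122 127 136 136 137 119  99 101]
 [149 150 157 161 164 166 170 168 170 175 176 180 174 140 106 103]
 [182 183 188 189 193 193 185 155 122 137 177 203 192 155 134 103]
 [199 202 202 201 202 202 192 152  98 122 177 206 200 181 153  99]
 [200 201 202 200 201 204 193 150  96 126 172 197 188 162 135 102]
 [191 187 187 188 187 183 177 158 143 149 155 166 162 146 126  99]
 [159 157 153 150 143 139 138 135 126 125 125 126 115 112 102  98]
 [115 113 112 110 114 111 112 112 101 100 100 104 100 101  98 100]
 [125 131 130 133 135 134 133 123 105 103 105 106 102 101 100 101]
 [ 92 115 141 138 139 140 142 130 106 106 104 104 101 101 101 101]]
```

View pics/p3.png

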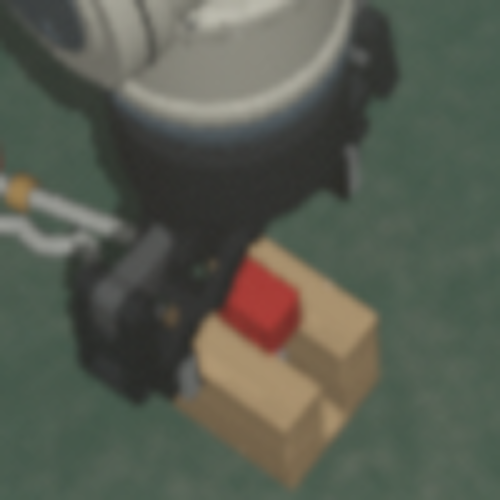

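Emit:
{"op": "servo_tool", "data": {"increments": [[0,0,0,0.05,0.05,1,0],[0,0,0,0.05,0.05,2.1,0],[0,0,0,0.05,0.05,2.1,0],[0,0,0,0.05,0.05,2.1,0],[0,0,0,0.05,0.05,2.1,0]], "squeeze": 50}}

```text
t: 7.22
tool_pos: [0.5124, -0.1803, 0.0645]
eef_rot: [[-0.989, 0.147, 0.0], [0.147, 0.989, -0.0], [-0.0, -0.0, -1.0]]
wrist_force: [0.6, -0.0, 0.4]
finger_gap: 0.0855
```

Emit:
{"op": "servo_tool", "data": {"increments": [[0,0,0,0,0,0,100],[0,0,0,0,0,0,150],[0,0,0,0,0,0,200],[0,0,0,0,0,0,230],[0,0,0,0,0,0,230]]}}

```text
t: 7.85
tool_pos: [0.5123, -0.1803, 0.0645]
eef_rot: [[-0.989, 0.147, 0.0], [0.147, 0.989, -0.0], [-0.0, -0.0, -1.0]]
wrist_force: [-0.2, -0.1, 2.0]
finger_gap: 0.0191
```

Run:
```python
from h import *
inc((.5122,-.1799,.064),-8.5)
h=onz("top",304.25,195.3,.0702);a=np.radians(A);d=h-C
print("hole top",h,"stand",d[0]*np.cos(a)+d[1]*np.sin(a),-d[0]*np.sin(a)+d[1]*np.cos(a))
```

```text
rv [-0.01  0.01  0.04] cm [0.01 0.04 0.05] F [-0.2 -0.1  2. ] pos [ 0.5123 -0.1803  0.0645] t 7.85
hole top [0.47494644 0.07462698 0.0702    ] stand -0.0006771603269960401 -0.058472231972447074
```

Emit:
{"op": "servo_tool", "data": {"increments": [[0,0,0,0,0,-0.8,230],[0,0,0,0,0,-2.8,230],[0,0,0,0,0,-5.3,230],[0,0,0,0,0,-7.5,230],[0,0,0,0,0,-9,230]]}}

```text
t: 8.48
tool_pos: [0.5124, -0.1803, 0.1556]
eef_rot: [[-0.989, 0.147, 0.001], [0.147, 0.989, -0.0], [-0.001, -0.0, -1.0]]
wrist_force: [0.6, -0.2, -1.0]
finger_gap: 0.0189
```

Run:
```python
from h import *
inc((.4749,.0746,.19),A)
ss=imaging.grab_frame("side")
cv2.imwrite("pics/p4.png",cv2.resize(ss[190:310,220:340,::-1],(600,600),interpolation=cv2.INTER_CUBIC))
```

```text
rv [ -0.02   0.05 -14.96] cm [ 7.45 24.66 -3.45] F [ 0.6 -0.2 -1. ] pos [ 0.5124 -0.1803  0.1556] t 8.47
```

View pics/p4.png

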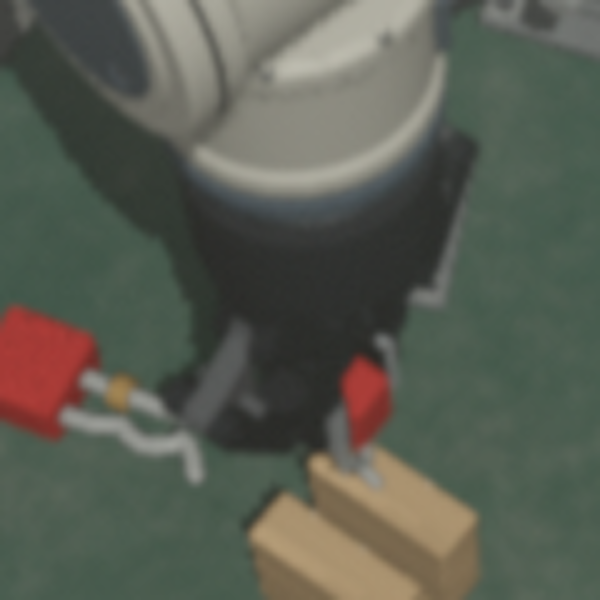

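Emit:
{"op": "servo_tool", "data": {"increments": [[0,0,-2,1,3,-1.5,230],[0,0,-5,2.4,8,-3,230],[0,0,-8,4,13,-3.4,230],[0,0,-11,5.4,18,-3.4,230],[0,0,-14,6.6,22.5,-3.4,230]]}}

```text
t: 9.15
tool_pos: [0.4793, 0.0537, 0.1881]
eef_rot: [[-0.995, -0.098, -0.0], [-0.098, 0.995, 0.0], [0.0, 0.0, -1.0]]
wrist_force: [2.4, 0.5, -2.0]
finger_gap: 0.0193
```

Run:
```python
from h import *
inc((.479,.0751,.17),A)
```

```text
rv [ 0.   -0.02 -0.85] cm [-0.19  2.14  1.81] F [ 2.4  0.5 -2. ] pos [0.4793 0.0537 0.1881] t 9.15
```

Emit:
{"op": "servo_tool", "data": {"increments": [[0,0,-0.8,-0.2,1,1,230],[0,0,-0.8,-0.2,2.1,1.8,230],[0,0,-0.8,-0.2,2.1,1.8,230],[0,0,-0.8,-0.2,2.1,1.8,230],[0,0,-0.8,-0.2,2.1,1.8,230]]}}

```text
t: 9.78
tool_pos: [0.4802, 0.0724, 0.1705]
eef_rot: [[-0.994, -0.109, 0.0], [-0.109, 0.994, -0.0], [-0.0, -0.0, -1.0]]
wrist_force: [0.7, 0.9, -0.6]
finger_gap: 0.0189
```

Run:
```python
from h import *
inc((.479,.0751,.17),A)
ss=imaging.grab_frame("side");tt=imaging.grab_frame("top")
cv2.imwrite("pics/s5.png",ss[...,::-1]);cv2.imwrite("pics/t5.png",tt[...,::-1])
g=lambda im,x0,y0,w:cv2.resize(im[y0:y0+w,x0:x0+w,::-1],(400,400),interpolation=cv2.INTER_CUBIC)
cv2.imwrite("pics/p5.png",np.hstack([g(ss,300,115,80),g(tt,260,150,80)]))
```

```text
rv [-0.01  0.02 -0.23] cm [0.09 0.28 0.05] F [ 0.7  0.9 -0.6] pos [0.4802 0.0724 0.1705] t 9.78
```

View pics/p5.png

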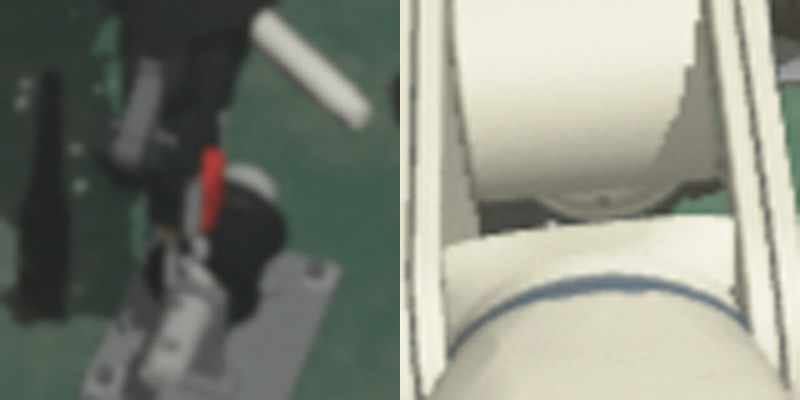

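Run:
```python
from h import *
inc((.479,.0751,.132),A)
g=cv2.imread("pics/s2.png",0);print(g[177:191,326:342])
for u,v in ((334,183.6),(334,183.2)):
    h=onz("side",u,v,.0702);a=np.radians(A);d=h-C;print(h,d[0]*np.cos(a)+d[1]*np.sin(a),-d[0]*np.sin(a)+d[1]*np.cos(a))
```

```text
rv [-0.    0.02 -0.22] cm [0.09 0.26 3.85] F [-0.5  0.1 -1.5] pos [0.4802 0.0726 0.1705] t 9.88
[[104  90  77  74  74  77  88 103 125 141 147 149 149 146 138 124]
 [107  93  79  74  73  79  93 114 134 145 148 149 148 143 134 119]
 [112 103  86  75  73  79  98 123 141 147 149 149 147 140 127 111]
 [113 109  93  79  76  84 107 132 145 149 149 149 146 135 119 101]
 [115 112 101  84  78  92 115 136 144 148 149 148 141 128 108  92]
 [116 111  98  83  84 102 118 129 133 140 146 145 136 120 100  88]
 [114 110  93  80  92 110 117 118 119 128 141 142 131 111  93  85]
 [112 105  89  84 101 120 122 118 114 125 138 138 124 103  89  84]
 [101  93  84  91 115 132 136 134 131 136 139 134 117  96  87  84]
 [ 91  80  82 101 124 141 146 147 145 145 140 128 108  91  84  84]
 [ 82  76  87 108 127 141 147 148 148 146 137 120  99  87  84  84]
 [ 77  79  98 113 127 139 141 140 141 140 130 111  94  86  85  84]
 [ 76  84 106 116 121 127 130 132 132 131 122 108  99  94  90  87]
 [ 75  81  99 108 112 114 118 124 128 124 115 110 107 105 102  98]]
[0.47657024 0.07478945 0.0702    ] 0.000954595011050512 -0.05849462434887361
[0.47611741 0.07573242 0.0702    ] 0.0006114252719217478 -0.05750645083318933
```

Emit:
{"op": "servo_tool", "data": {"increments": [[0,0,-0.2,0.1,0.3,1,230],[0,0,-0.2,0.1,0.3,2,230],[0,0,-0.2,0.1,0.3,3,230],[0,0,-0.2,0.1,0.3,3.8,230],[0,0,-0.2,0.1,0.3,3.8,230]]}}

```text
t: 10.5
tool_pos: [0.4781, 0.0759, 0.1314]
eef_rot: [[-0.993, -0.114, -0.002], [-0.114, 0.993, -0.0], [0.002, -0.0, -1.0]]
wrist_force: [0.0, 0.3, -1.7]
finger_gap: 0.0194
```

Emit:
{"op": "servo_tool", "data": {"increments": [[0,0,0,0,0,0,230],[0,0,0,0,0,0,230],[0,0,0,0,0,0,230],[0,0,0,0,0,0,230],[0,0,0,0,0,0,230]]}}

```text
t: 11.12
tool_pos: [0.4787, 0.076, 0.1324]
eef_rot: [[-0.993, -0.114, 0.0], [-0.114, 0.993, 0.0], [-0.0, 0.0, -1.0]]
wrist_force: [0.6, -0.2, -1.8]
finger_gap: 0.0191
```

Run:
```python
from h import *
inc((.479,.0751,.124),A)
ss=imaging.grab_frame("side")
cv2.imwrite("pics/s6.png",ss[...,::-1])
cv2.imwrite("pics/p6.png",cv2.resize(ss[150:200,310:360,::-1],(600,600),interpolation=cv2.INTER_CUBIC))
s=env.get_state();M=s["eef_rot"];p=s["tool_pos"]
for dz in (0,.0193,.0545): print(dz,proj("side",p+M@np.array([.004,0,dz])))
print(proj("side",(.47495,.0746,.0702)))
```

```text
rv [0.   0.01 0.04] cm [-0.02 -0.09  0.84] F [ 0.6 -0.2 -1.8] pos [0.4787 0.076  0.1324] t 11.12
0 [333.7566759  164.57798903]
0.0193 [333.62339567 170.50238985]
0.0545 [333.39078609 180.84205149]
[333.26695748 183.39116814]
```

View pics/p6.png

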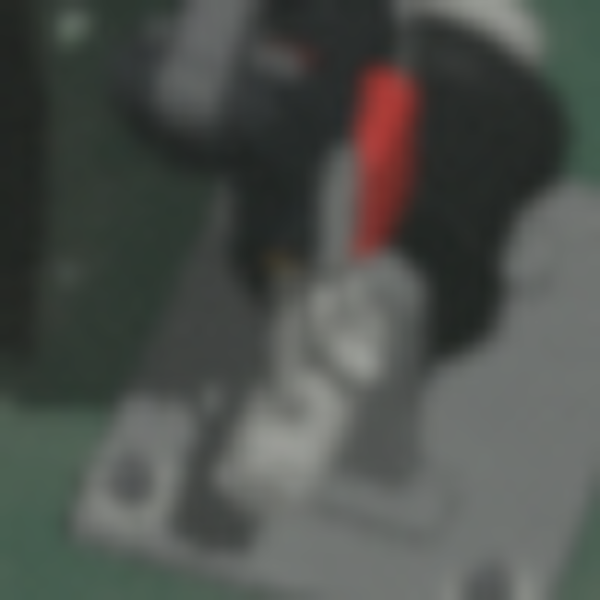

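Emit:
{"op": "servo_tool", "data": {"increments": [[0,0,0,-0.1,-0.08,0.2,230],[0,0,0,-0.1,-0.08,0.4,230],[0,0,0,-0.1,-0.08,0.6,230],[0,0,0,-0.1,-0.08,0.8,230],[0,0,0,-0.1,-0.08,0.9,230]]}}

```text
t: 11.8
tool_pos: [0.4796, 0.0753, 0.1231]
eef_rot: [[-0.993, -0.114, -0.0], [-0.114, 0.993, -0.0], [0.0, 0.0, -1.0]]
wrist_force: [0.4, -0.1, -1.2]
finger_gap: 0.019
```

```bash
python3 -c "
from h import *
inc((.4797,.0752,.1225),A)"
```

```text
rv [ 0.   -0.01  0.04] cm [-0.   -0.01  0.06] F [ 0.4 -0.1 -1.2] pos [0.4796 0.0753 0.1231] t 11.8
```

Emit:
{"op": "servo_tool", "data": {"increments": [[0,0,0,0,0,0.08,230],[0,0,0,0,0,0.16,230],[0,0,0,0,0,0.24,230],[0,0,0,0,0,0.32,230],[0,0,0,0,0,0.4,230]]}}

```text
t: 12.42
tool_pos: [0.4797, 0.0753, 0.1193]
eef_rot: [[-0.993, -0.114, 0.0], [-0.114, 0.993, -0.0], [-0.0, -0.0, -1.0]]
wrist_force: [-0.2, 0.1, -1.0]
finger_gap: 0.019
```

Emit:
{"op": "servo_tool", "data": {"increments": [[0,0,0,0,0,0.15,230],[0,0,0,0,0,0.3,230],[0,0,0,0,0,0.45,230],[0,0,0,0,0,0.6,230],[0,0,0,0,0,0.6,230]]}}

```text
t: 13.05
tool_pos: [0.4796, 0.0753, 0.1132]
eef_rot: [[-0.993, -0.114, -0.0], [-0.114, 0.993, -0.0], [0.0, -0.0, -1.0]]
wrist_force: [-0.7, 0.4, -1.4]
finger_gap: 0.0192
```

Run:
```python
from h import *
inc((.4797,.0752,.0905),A)
ss=imaging.grab_frame("side")
cv2.imwrite("pics/p7.png",cv2.resize(ss[150:200,310:360,::-1],(600,600),interpolation=cv2.INTER_CUBIC))
```

```text
rv [-0.   -0.02  0.04] cm [-0.01 -0.01  2.27] F [-0.7  0.4 -1.4] pos [0.4796 0.0753 0.1132] t 13.05
```

View pics/p7.png

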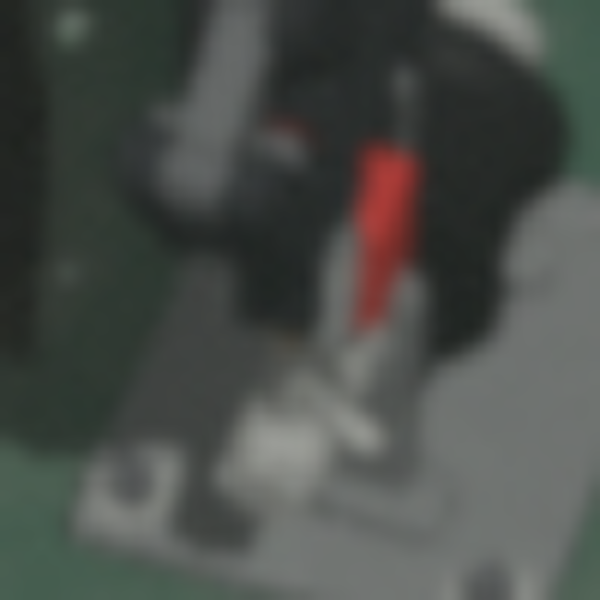

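Emit:
{"op": "servo_tool", "data": {"increments": [[0,0,0,0,0,0.15,230],[0,0,0,0,0,0.3,230],[0,0,0,0,0,0.45,230],[0,0,0,0,0,0.6,230],[0,0,0,0,0,0.75,230]]}}

```text
t: 13.72
tool_pos: [0.4803, 0.0754, 0.1061]
eef_rot: [[-0.993, -0.114, 0.001], [-0.114, 0.993, 0.0], [-0.001, -0.0, -1.0]]
wrist_force: [0.7, 1.2, 5.6]
finger_gap: 0.0191
```

Emit:
{"op": "servo_tool", "data": {"increments": [[0,0,0,0,0,0.15,230],[0,0,0,0,0,0.3,230],[0,0,0,0,0,0.45,230],[0,0,0,0,0,0.6,230],[0,0,0,0,0,0.75,230]]}}

```text
t: 14.35
tool_pos: [0.4802, 0.0754, 0.0982]
eef_rot: [[-0.993, -0.114, 0.001], [-0.114, 0.993, 0.0], [-0.001, -0.0, -1.0]]
wrist_force: [3.4, 0.2, -0.8]
finger_gap: 0.0194
```

Emit:
{"op": "servo_tool", "data": {"increments": [[0,0,0,0,0,0.15,230],[0,0,0,0,0,0.3,230],[0,0,0,0,0,0.45,230],[0,0,0,0,0,0.6,230],[0,0,0,0,0,0.6,230]]}}

```text
t: 14.98
tool_pos: [0.4788, 0.0752, 0.0918]
eef_rot: [[-0.993, -0.114, -0.002], [-0.114, 0.993, -0.0], [0.002, -0.0, -1.0]]
wrist_force: [3.4, 0.3, -6.3]
finger_gap: 0.0191
```

Emit:
{"op": "servo_tool", "data": {"increments": [[0,0,0,0,0,0.08,230],[0,0,0,0,0,0.15,230],[0,0,0,0,0,0.2,230],[0,0,0,0,0,0.25,230],[0,0,0,0,0,0.25,230]]}}

```text
t: 15.6
tool_pos: [0.4794, 0.0753, 0.0898]
eef_rot: [[-0.993, -0.114, -0.001], [-0.114, 0.993, -0.0], [0.001, -0.0, -1.0]]
wrist_force: [0.0, -0.2, 0.1]
finger_gap: 0.0186
```

Emit:
{"op": "servo_tool", "data": {"increments": [[0,0,0,0,0,0.05,230],[0,0,0,0,0,0.1,230],[0,0,0,0,0,0.15,230],[0,0,0,0,0,0.18,230],[0,0,0,0,0,0.18,230]]}}

```text
t: 16.23
tool_pos: [0.4798, 0.0753, 0.0889]
eef_rot: [[-0.993, -0.114, 0.0], [-0.114, 0.993, 0.0], [-0.0, -0.0, -1.0]]
wrist_force: [-3.5, 0.5, 12.3]
finger_gap: 0.0191
```

Run:
```python
from h import *
inc((.4797,.0752,.0905),A)
ss=imaging.grab_frame("side")
cv2.imwrite("pics/p8.png",cv2.resize(ss[150:200,310:360,::-1],(600,600),interpolation=cv2.INTER_CUBIC))
```

```text
rv [-0.    0.01  0.04] cm [ 0.02 -0.01 -0.16] F [-3.5  0.5 12.3] pos [0.4798 0.0753 0.0889] t 16.23
```

View pics/p8.png

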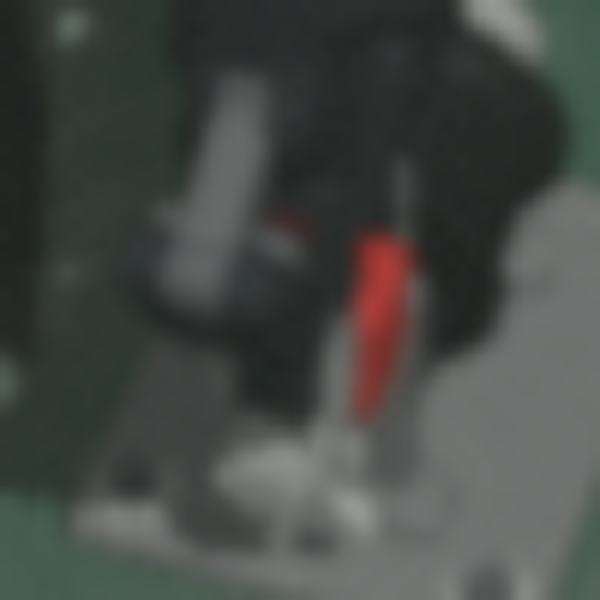

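Emit:
{"op": "servo_tool", "data": {"increments": [[0,0,0,0,0,-0.1,230],[0,0,0,0,0,-0.12,230],[0,0,0,0,0,-0.12,150],[0,0,0,0,0,-0.12,150],[0,0,0,0,0,-0.12,150]]}}

```text
t: 16.9
tool_pos: [0.4796, 0.0753, 0.0891]
eef_rot: [[-0.993, -0.114, -0.0], [-0.114, 0.993, -0.0], [0.0, -0.0, -1.0]]
wrist_force: [-0.2, -0.3, -0.2]
finger_gap: 0.0351
```

Emit:
{"op": "servo_tool", "data": {"increments": [[0,0,0,0,0,-0.5,150],[0,0,0,0,0,-2,150],[0,0,0,0,0,-5,150],[0,0,0,0,0,-9,150],[0,0,0,0,0,-13,150]]}}

```text
t: 17.52
tool_pos: [0.4796, 0.0753, 0.2215]
eef_rot: [[-0.993, -0.114, 0.001], [-0.114, 0.993, 0.0], [-0.001, 0.0, -1.0]]
wrist_force: [0.8, -0.4, 0.1]
finger_gap: 0.0354
```

Emit:
{"op": "servo_tool", "data": {"increments": [[0,0,0,0,-5,0,150],[0,0,0,0,-10,0,150],[0,0,0,0,-15,0,150],[0,0,0,0,-20,0,150],[0,0,0,0,-25,0,150]]}}

```text
t: 18.15
tool_pos: [0.5083, -0.1748, 0.2206]
eef_rot: [[-0.993, -0.114, 0.001], [-0.114, 0.993, -0.0], [-0.001, -0.001, -1.0]]
wrist_force: [1.0, -0.9, 0.4]
finger_gap: 0.0352
```

Run:
```python
from h import *
ss=imaging.grab_frame("side");tt=imaging.grab_frame("top")
cv2.imwrite("pics/t9.png",tt[...,::-1])
g=lambda im,x0,y0,w:cv2.resize(im[y0:y0+w,x0:x0+w,::-1],(400,400),interpolation=cv2.INTER_CUBIC)
cv2.imwrite("pics/p9.png",np.hstack([g(ss,310,140,60),g(tt,253,165,60)]))
s=env.get_state();print(s["wrist_force"],s["t"])
```

```text
[ 0.46933285  0.51488891 -0.96504915] 18.25
```

View pics/p9.png

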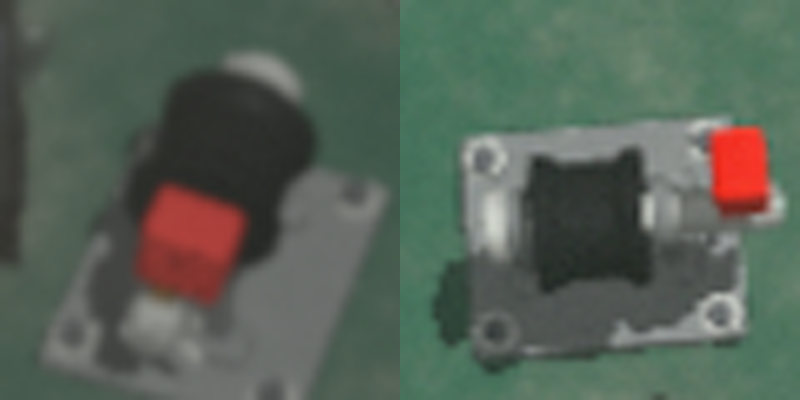

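Run:
```python
from h import *
ss=imaging.grab_frame("side");tt=cv2.imread("pics/t9.png")
def red(im,x0,y0,w):
    h=cv2.cvtColor(im,cv2.COLOR_BGR2HSV)[y0:y0+w,x0:x0+w];m=((h[...,0]<6)|(h[...,0]>174))&(h[...,1]>130);ys,xs=np.nonzero(m);return xs.mean()+x0,ys.mean()+y0
p,e=tri(red(tt,285,165,50),red(ss[...,::-1].copy(),320,155,45));print("tab body approx",p,e,"expect",stand(.004,-.0585,.0985))
t2=cv2.imread("pics/t2.png",0);t9=cv2.cvtColor(tt,cv2.COLOR_BGR2GRAY)
d=cv2.absdiff(t2,t9)[185:210,255:285];print("head diff",d.max(),t2[198,258:275],t9[198,258:275])
```

```text
tab body approx [0.48443502 0.07594795 0.1007374 ] 0.12976938748899416 expect [0.47959668 0.07512886 0.0985    ]
head diff 13 [ 92  95  94  87  93 134 134 153 192 194 174 130 118  84  81  52  51] [ 98  99 100  92 100 143 142 161 203 205 183 138 123  88  84  57  55]
```

Run:
```python
from h import *
ss=imaging.grab_frame("side");tt=imaging.grab_frame("top")
g=lambda im,x0,y0,w:cv2.resize(im[y0:y0+w,x0:x0+w,::-1],(400,400),interpolation=cv2.INTER_CUBIC)
cv2.imwrite("pics/p10.png",np.hstack([g(ss,322,160,32),g(tt,290,175,32)]))
```

```text
(no output)
```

View pics/p10.png

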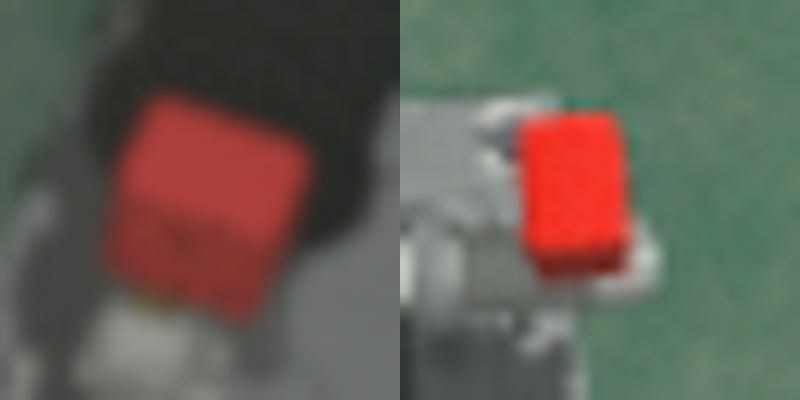

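```bash
python3 -c "
from workcell import env
print(env.sign_off(), env.get_state()['t'])"
```

```text
the job is handed in; nothing more can be done
the job is handed in; nothing more can be done
```

The pin is home and the smaller R-clip from the block is pressed on and released. I handed the job in at about 18.5 s; no verdict was reported.

- **Pin:** I pushed it by the head on the large stand (base measured about 107 × 88 mm). It slid with about 5 N of friction and stopped hard at about 22 N. The finger position there put the head's face at y = +40 mm in the stand. The head had not moved in the last picture.
- **Clip:** The leg went into the hole on the first try, about 26 mm out from the cheek. Pressing met about 6 N from the bow. The force then turned downward as the bow sprang over, and the collar stopped against the pin at about 12 N. The highest force I read was about 22 N.
- **Last checks:** The gripper is clear and touching nothing. The tab's height works out at about 99 mm, which matches a collar resting on the flat.
- **Disagreement:** After release the tab sits about 5 mm towards +x of where I expected, leaning roughly 5°. I read this as the clip tipping under its own weight within the hole's clearance. I did not measure the bow joint directly.

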